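# Push the sliding lid of the medicine tray shut past its spring catch

## Robot

A 7-joint arm with a two-finger parallel gripper is mounted at the origin on a cart in front of the work surface, level with it; the furniture and walls round the work are solid. World frame = base frame: x ahead of the robot, y to its left, z up, the work surface at z = 0. Lengths are in m, angles in rad, forces in N, time in s.
With the tool pointing down it reaches from about 0.4 to 0.875 m from the base axis. Payload 19.3 kg.
Tool frame: the origin (TCP) lies between the finger pads; the fingertips stand ahead of it and the grasp point (between the pads) lies 8 mm behind it (bot.tip_extent is the x of the fingertips in the tool frame, in m); x points along the fingers, y is the direction in which the jaws open and shut, and the axes are right-handed (so a half turn about x gives the same grasp; the last joint's range is limited). The gripper opens to 85 mm and grips with 20 to 120 N. Pads are 22 mm wide; open, the fingers measure 114 mm over their backs; the gripper's body (76 mm by 85 mm) begins 54 mm behind the grasp point. The pads swing forward as they close: fully open they stand 13 mm farther back than shut.
Start: joints at [1.199, 0.521, -0.036, 1.599, 0.021, 1.021, -0.113], TCP at [0.186, -0.597, 0.242] pointing down, gripper open.
Joint ranges: [-2.91, 2.91], [-0.3, 2.13], [-1.5, 1.42], [0.17, 2.43], [-1.26, 4.41], [0.16, 1.93], [-2.52, 2.52]. Speed limits (rad/s): [1.89, 1.89, 2.39, 2.39, 3.01, 3.01, 3.01].

## Interface

Orientations are given as [roll, pitch, yaw] about the fixed x, y, z axes, in that order (R = Rz(yaw) Ry(pitch) Rx(roll)).
In Python, from workcell import observe, grab_frame, camera_info, bot, nets gives the robot as it stands.
- The arm moves only by the tool jog_arm, never from a script. Its argument "commands" is a list of rows, each a list of 6 numbers: the shift along the tool's x, y, z in mm, then the turn, a rotation vector about the tool's x, y, z in rad. A call has 1 to 20 rows; each row shifts and turns the pose as measured when the row begins, along the tool's axes as they then stand; what a row does not reach is not made up. A row lasts 1/10 s, in which the tool goes at most 50 mm and 8.59 degrees, less where a joint would pass 70% of its speed; a pose out of reach is approached as far as the arm can. A call is refused whole if a number of a shift passes 50 or a number of a turn 0.15, either way. A call with a gripper value outside its range is refused whole. "gripper" is the closure in counts, from 0 (fully open) to 255 (shut), set as the call begins (left out, the last holds). The fingers move at their own pace and stop on an object; "newtons" is the grip in N (left out, the last holds). Time passes only in rows, so rows that do not move let the fingers close. It gives the time, the measured TCP pose, the force and the opening at its end, in the units of the state.
- observe(): the state, without advancing time (a new reading comes with each control period).
- grab_frame(name): name is "scene" or "top"; returns the picture (384x512x3 uint8, red, green, blue); there is no depth.
- camera_info(name): a dict with "fov_y" (degrees; the focal length in pixels is half the picture's height over the tangent of half this angle, whatever the lens; pixels are square), "cx", "cy" (the principal point, pixels), "R" (3x3) and "t" (3): a world point X has camera coordinates R X + t. Camera axes: x right, y down, z forward; pixel columns grow to the right and rows downward; lengths in m; the calibration is good to about 2 mm. A picture is of the moment at which its call begins. camera_info takes no time and is no camera call.
- bot.job_done(): hands the job in, once; it reports no verdict.
Trained networks look in the newest picture that a camera, given by its name, has taken for a name from the list of things; names that differ only in an ending like _2 or _b are one class to them, and where a whole thing is asked for, a point or a joint stands for the part that bears it (a point fixed in the world has none). Each returns a list of dicts, best first, with "p" (0 to 1); they miss things now and then, are a little off and sometimes report something else, mostly with a low value. They report only what shows in the picture. A call takes as long as a camera call. They do not tell look-alikes from the thing itself.
- nets.find_in(camera, name): "rect" ([left, top, right, bottom] in pixels, round what is visible of it).
- nets.silhouettes(camera, name): "mask" (384x512 bool, what is visible of it) and "rect" ([left, top, right, bottom] in pixels, round what is visible of it).
- nets.pinpoint(camera, name): "location" ([column, row] in pixels: a listed point, or the origin of a listed thing).
The state is a dict: "clock": time; "qpos": joint angles; "qd": joint speeds; "joint_efforts": joint torques, N m; "position": TCP position; "tool_rot": TCP orientation; "force": force on the tool from outside, world axes, zero at the start; "moment": the same for the moment, N m; "grip_width": finger opening in m.
Only numpy, scipy, OpenCV 4.12 (cv2) and the standard library are available. Lean on these libraries where they do the work, as an engineer would, in place of code of your own. Each camera call takes 0.05 s, during which the arm holds its last target.

## Task

Shut and lock the medicine tray: press the red spring plate down with a fingertip and, while it is held down, push the blue tab of the sliding lid along over the catch tooth until the lid is fully shut, then let go so that the catch springs back up behind the tab. Use the fingers only to press and push: do not pinch the tab, and do not lift or disturb the vials in the tray or the things standing round it.

Things in the scene. Friction and masses are not known exactly. Their poses are not given: they have to be found in the camera images.
- tray: white tray fixed on the counter, 155 x 250 x 79 mm high, well with two vials at its +y end, closed deck at -y. Origin on the counter under the middle of its box (own x -50..50, y -135..115 mm; the catch housing adds x -105..-50). Own z up, own +y is the way the lid shuts, own -x the near side with the red plate. All own mm below are in this frame.
- lid (a joint): clear sliding lid with a blue tab: m slid towards own +y; 0 fully open, 0.075 fully shut at its end stop; starts at 0 to 0.022; takes about 1.5 N to slide. With the catch up, its tooth stops the tab at 0.051; above 0.071 the tab is past the tooth, which can then spring up behind it.
- tab_back (a point): middle of the finger lane on the rear (own -y) face of the blue tab, the face to push: own x -84, y -77 mm + lid, 72.5 mm above the counter. The tab is an upright plate 48 (x) x 12 (y) x 31 mm (57 to 88 mm above the counter) standing out from the lid over the red plate, free above. Fingers do not belong on its front (own +y) face.
- catch (a joint): how far the red plate and its tooth are pressed straight down, m: 0 up (sprung), 0.009 at the bottom stop. About 3 N to start, 7 N at the bottom, wherever it is pressed; the tab clears the tooth beyond 0.006.
- press_lane (a point): top of the ribbed red plate (50 x 129 x 7 mm, own x -102..-52, y -130..-1), middle of its finger lane (own x -84, y -65.5), 55 mm above the counter when up. The plate runs along under the tab; the lane is own x -102..-62 and has no obstacle but the tab. Beyond the plate is a fixed ledge 45 mm high. With the lid shut (tab's rear face at own y -2) a finger behind the tab is still on the plate.
- tooth_top (a point): middle of the top of the steel catch tooth, 10 (x) x 8 (y) mm, standing 8 mm above the red plate beside the finger lane (own x -61.5..-51.5, y -14..-6); goes down with the plate. A finger kept in the lane passes beside it.
- vial_blue: clear vial with blue cap, 25 mm wide, 60 mm high, standing loose in the well; origin at the middle of its underside
- vial_purple: clear vial with purple cap, 25 mm wide, 62 mm high, standing loose in the well; origin at the middle of its underside
- brown_vial: brown vial with grey cap, 38 mm wide, 91 mm high, standing behind the tray; origin at the middle of its underside
- ampoule: small brown vial with orange cap, 19 mm wide, 40 mm high, standing in front of the tray; origin at the middle of its underside
- pot: white-capped specimen pot, 51 mm wide, 74 mm high, standing to the right of the tray; origin at the middle of its underside
There are look-alikes about, which are no part of the job. Leave any pink look-alike of the pot alone.

How it is judged:
By the outcome, as a careful person would: the job done as asked, in the order asked, and still so for the second after the job is handed in, with the robot touching nothing.
It also fails if it takes over 32 s, if anything falls off the work surface, if the arm or the gripper's body presses on something with over 40 N, if the wrist force passes 120 N, or if a joint passes its speed limit or range.

## Working session

There is one attempt and no reset: what is moved stays moved. The work goes in short steps, Python scripts to look and compute and a tool call to move; the robot and the scene stay as the last step left them, time stands still between calls to the robot, and variables do not carry over. Pictures are saved under pics/ and viewed, and the job is handed in when it is done.

Besides the shell and the picture viewer there is one more tool, called after ">>>" as name(argument=value, ...) on one line, values as JSON. jog_arm: Moves the arm, as the interface text tells. Its arguments: {"type":"object","properties":{"commands":{"type":"array","items":{"type":"array","items":{"type":"number"}}},"gripper":{"type":"number"},"newtons":{"type":"number"}},"required":["commands"]}

```bash
mkdir -p pics; ls
cat > h.py <<'E'
import numpy as np, cv2
from workcell import observe, grab_frame, camera_info, bot, nets
def save(im,n): cv2.imwrite('pics/'+n+'.png', cv2.cvtColor(im,cv2.COLOR_RGB2BGR))
def K(c):
    i=camera_info(c); f=192/np.tan(np.radians(i['fov_y'])/2)
    return i,f
def proj(c,X):
    i,f=K(c); X=np.atleast_2d(X); p=X@np.array(i['R']).T+np.array(i['t'])
    return np.c_[i['cx']+f*p[:,0]/p[:,2], i['cy']+f*p[:,1]/p[:,2]]
def ray(c,uv):
    i,f=K(c); R=np.array(i['R']); d=R.T@np.array([(uv[0]-i['cx'])/f,(uv[1]-i['cy'])/f,1]); o=-R.T@np.array(i['t']); return o,d
def atz(c,uv,z):
    o,d=ray(c,uv); return o+d*(z-o[2])/d[2]
def tri(u1,u2):
    A=[];b=[]
    M=np.zeros((3,3));v=np.zeros(3)
    for c,uv in(('scene',u1),('top',u2)):
        o,d=ray(c,uv); d=d/np.linalg.norm(d); P=np.eye(3)-np.outer(d,d); M+=P; v+=P@o
    return np.linalg.solve(M,v)
E
python3 - <<'E'
from h import *
print(observe()); print(bot.tip_extent)
for c in('scene','top'):
    i=camera_info(c); print(c,i)
    save(grab_frame(c),c+'0')
for n in('tab_back','press_lane','tooth_top','pot','ampoule','brown_vial','vial_blue','tray'):
    print(n,[[(np.round(r['location'],1),round(r['p'],2)) for r in nets.pinpoint(c,n)[:3]] for c in('scene','top')])
E
```

```text
pics
{'clock': 0.0, 'qpos': array([ 1.19881942,  0.52201951, -0.03630369,  1.59998847,  0.02121316,
        1.0210963 , -0.11281585]), 'qd': array([-9.78010528e-04,  9.85437988e-05, -1.01666876e-03,  1.60371553e-03,
        6.90126490e-04,  7.44857923e-04, -1.14344425e-03]), 'joint_efforts': array([ 3.42338017e-04, -9.27087021e+01,  1.98035449e+00, -3.69930196e+01,
        1.78434985e-02,  8.16038169e-03, -2.73659145e-05]), 'position': array([ 0.18561653, -0.59646998,  0.24172956]), 'tool_rot': array([-1.47927223,  1.5696699 ,  1.96405747]), 'force': array([-0.1921844 ,  0.47340665, -0.44174443]), 'moment': array([0.03532721, 0.00041366, 0.02461132]), 'grip_width': 0.0852308884299683}
0.011
scene {'fov_y': 57.78100966548185, 'cx': 254.60097460525, 'cy': 199.32178533102422, 'R': array([[-0.80674194, -0.59075298,  0.01335545],
       [-0.39586557,  0.52354432, -0.75444801],
       [ 0.43870023, -0.61393181, -0.65622392]]), 't': array([0.39086921, 0.33541103, 0.56679772])}
top {'fov_y': 54.64904805404742, 'cx': 257.61730987449357, 'cy': 193.9296927900573, 'R': array([[-0.0184248 , -0.99915905, -0.03662948],
       [-0.99017809,  0.02331298, -0.13785449],
       [ 0.13859251,  0.03372976, -0.98977493]]), 't': array([-0.10986274,  0.57565926,  0.84988074])}
tab_back [[(array([273.3, 219.8]), 0.78)], [(array([239.8, 224.8]), 0.85)]]
press_lane [[(array([274.2, 222.8]), 0.71)], [(array([243.5, 226.7]), 0.68)]]
tooth_top [[(array([248.9, 227.5]), 0.65)], [(array([219.5, 213.1]), 0.92)]]
pot [[(array([282.8, 197.9]), 0.96), (array([311.1, 179.8]), 0.95)], [(array([301.7, 200.6]), 0.89), (array([348.9, 208.4]), 0.56)]]
ampoule [[(array([236.3, 290.8]), 0.47)], []]
brown_vial [[(array([220.5, 202.6]), 0.68), (array([240.1, 292.8]), 0.63)], []]
vial_blue [[(array([193.8, 249.7]), 0.73)], [(array([190.9, 182.3]), 0.43)]]
tray [[(array([228.6, 231.1]), 0.57)], [(array([223. , 190.6]), 0.58)]]
```

Run:
```python
import cv2
for c,(x0,y0,x1,y1) in(('scene0',(150,140,350,310)),('top0',(140,130,380,280))):
    im=cv2.imread(f'pics/{c}.png'); cv2.imwrite(f'pics/{c}_c.png',cv2.resize(im[y0:y1,x0:x1],None,fx=3.3,fy=3.3,interpolation=cv2.INTER_CUBIC))
```

```text
(no output)
```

View pics/scene0.png

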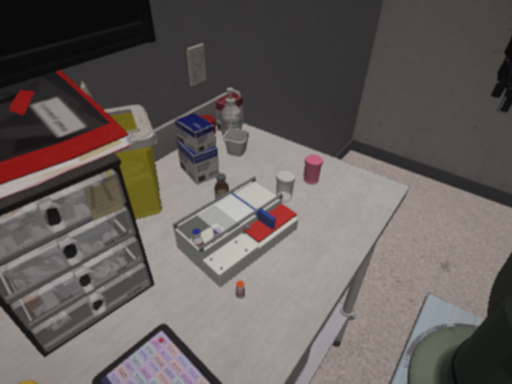

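View pics/top0.png

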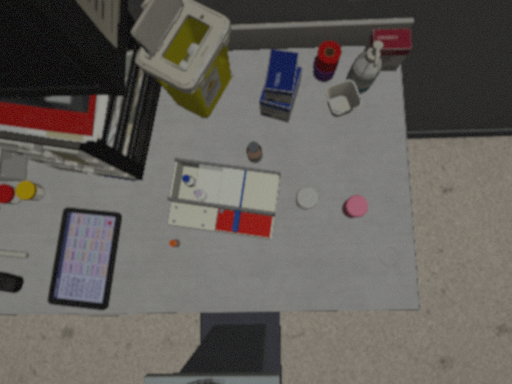

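Run:
```python
from h import *
t=tri((273.3,219.8),(239.8,224.8)); print('tab',t)
print('lane',tri((274.2,222.8),(243.5,226.7)))
print('tooth',tri((248.9,227.5),(219.5,213.1)))
print('tray',tri((228.6,231.1),(223,190.6)))
print('vb',tri((193.8,249.7),(190.9,182.3)))
```

```text
tab [ 0.49635198 -0.08201208  0.06620302]
lane [ 0.49461397 -0.08837943  0.0519487 ]
tooth [ 0.5267074  -0.0337844   0.06136183]
tray [ 0.58778235 -0.03517812  0.00999732]
vb [ 6.16485233e-01  5.00282586e-02 -5.18424841e-04]
```

The scene picture shows the tray at about (237,228), with the red plate at (272,224) and the blue tab at (266,217). The pot is at (285,184), with its pink look-alike at (313,168). In the top view the tray is at (225,198), the plate at (245,223) and the tab at (240,220). The white pot is at (307,198) and the pink one at (356,206).

View pics/scene0_c.png

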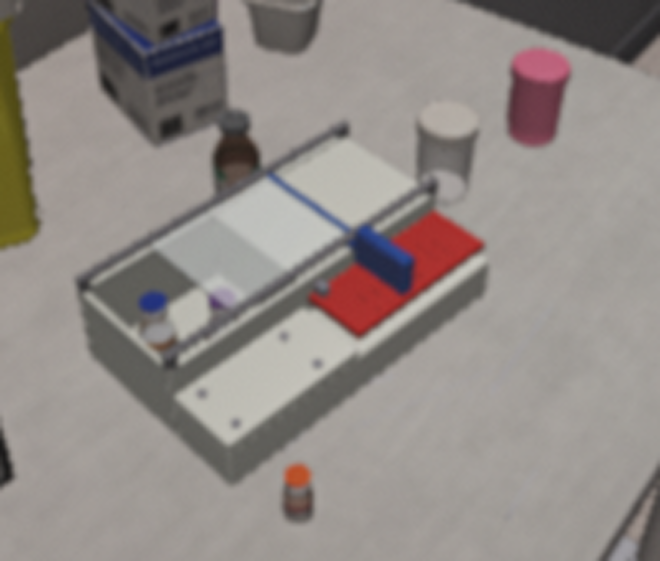

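View pics/top0_c.png

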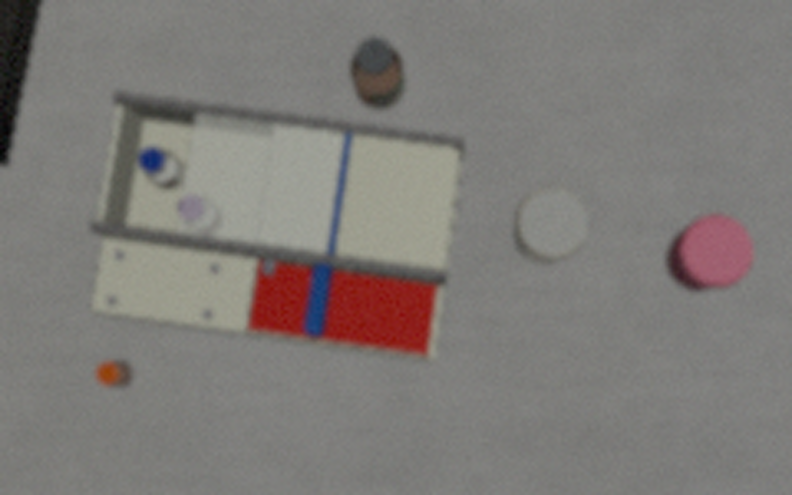

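```bash
cat > fit.py <<'E'
from h import *
from scipy.optimize import least_squares
def segs(red_only=True):
    out={}
    for c in('scene','top'):
        im=cv2.imread(f'pics/{c}0.png'); hsv=cv2.cvtColor(im,cv2.COLOR_BGR2HSV)
        out[c]=hsv
    return out
E
python3 - <<'E'
from fit import *
S=segs()
for c,(x0,y0,x1,y1) in(('scene',(235,195,310,250)),('top',(200,165,285,245))):
    h=S[c][y0:y1,x0:x1]
    red=((h[...,0]<10)|(h[...,0]>170))&(h[...,1]>140)&(h[...,2]>70)
    blue=(h[...,0]>100)&(h[...,0]<130)&(h[...,1]>140)&(h[...,2]>40)
    for n,m in(('red',red),('blue',blue)):
        k,l,st,ce=cv2.connectedComponentsWithStats(m.astype(np.uint8))
        for i in range(1,k):
            if st[i,4]>15:
                ys,xs=np.where(l==i); r=cv2.minAreaRect(np.c_[xs+x0,ys+y0].astype(np.float32)); print(c,n,st[i,4],np.round(cv2.boxPoints(r),1).tolist())
E
```

```text
scene red 655 [[243.5, 229.3000030517578], [286.0, 199.89999389648438], [296.29998779296875, 214.89999389648438], [253.89999389648438, 244.3000030517578]]
scene blue 57 [[258.29998779296875, 211.0], [260.20001220703125, 208.39999389648438], [274.1000061035156, 218.5], [272.20001220703125, 221.10000610351562]]
top red 303 [[215.3000030517578, 228.89999389648438], [218.1999969482422, 208.5], [233.8000030517578, 210.6999969482422], [230.8000030517578, 231.10000610351562]]
top red 650 [[237.60000610351562, 231.89999389648438], [240.5, 211.39999389648438], [271.29998779296875, 215.8000030517578], [268.3999938964844, 236.3000030517578]]
top blue 76 [[232.60000610351562, 229.8000030517578], [235.5, 209.8000030517578], [239.39999389648438, 210.3000030517578], [236.5, 230.39999389648438]]
```

```bash
cat > fit2.py <<'E'
from fit import *
obs={'top':[((-50,115,79),(95,228)),((50,115,79),(118,97)),((50,-135,79),(463,143)),((-50,-135,79),(443,278)),((-105,115,45),(93,310)),((-102,-130,55),(430,353)),((-102,-1,55),(249,327))],
'scene':[((50,115,79),(83,284)),((-50,115,79),(170,358)),((-50,-135,79),(434,186)),((50,-135,79),(344,128)),((-52,-1,55),(311,297)),((-102,-1,55),(360,333)),((-102,-130,55),(485,243)),((-105,115,45),(230,443))]}
off={'top':(140,130),'scene':(150,140)}
def W(p,P):
    c,s=np.cos(p[2]),np.sin(p[2]); P=np.atleast_2d(P)/1000.
    return np.c_[p[0]+c*P[:,0]-s*P[:,1],p[1]+s*P[:,0]+c*P[:,1],P[:,2]+p[3]]
def res(p):
    r=[]
    for c in obs:
        P=np.array([o[0] for o in obs[c]],float); q=(np.array([o[1] for o in obs[c]])+.5)/3.3-.5+off[c]
        r.append(proj(c,W(p,P))-q)
    return np.vstack(r)
if __name__=='__main__':
    f=least_squares(lambda p:res(p).ravel(),[.58,-.03,0,0],loss='soft_l1'); p=f.x; print(p); print(np.round(res(p),1).tolist())
    np.save('pose.npy',p)
    for n,u,v in(('tab',(273.3,219.8),(239.8,224.8)),('tooth',(248.9,227.5),(219.5,213.1)),('lane',(274.2,222.8),(243.5,226.7))):
        X=tri(u,v)-np.array([p[0],p[1],p[3]]); c,s=np.cos(p[2]),np.sin(p[2]); print(n,1000*np.array([c*X[0]+s*X[1],-s*X[0]+c*X[1],X[2]]))
    # draw overlay
    for lid in (10,15,20):
        print(lid,[np.round((proj(c,W(p,[(-103,-77+lid,88),(-103,-65+lid,88),(-84,-77+lid,72.5)]))-off[c]+.5)*3.3-.5).tolist() for c in('top','scene')])
E
python3 fit2.py
```

```text
[ 0.59149149 -0.03731056 -0.1592856  -0.00649433]
[[-0.4, 0.7], [-0.0, -1.5], [1.2, -1.5], [1.5, 0.4], [0.2, 0.3], [0.2, 0.4], [0.4, 0.5], [-2.0, -1.2], [-0.2, 1.4], [1.3, -1.0], [-0.2, -1.5], [-0.9, 0.2], [-0.1, 1.1], [-0.0, 0.4], [-0.1, 1.6]]
tab [-86.84489057 -59.22598743  72.69734947]
tooth [-64.5232769   -6.79406541  67.85615918]
lane [-87.55094575 -65.78840753  58.44302885]
10 [[[338.0, 342.0], [321.0, 339.0], [344.0, 315.0]], [[430.0, 254.0], [418.0, 263.0], [409.0, 256.0]]]
15 [[[331.0, 341.0], [314.0, 338.0], [337.0, 314.0]], [[425.0, 258.0], [413.0, 266.0], [404.0, 260.0]]]
20 [[[324.0, 340.0], [306.0, 337.0], [330.0, 313.0]], [[420.0, 261.0], [408.0, 270.0], [399.0, 263.0]]]
```

```bash
cat >> fit2.py <<'E'
    print('---')
    for name,sel in (('low',lambda P:P[2]<60),('high',lambda P:P[2]>60)):
        full={c:list(obs[c]) for c in obs}
        for c in obs: obs[c]=[o for o in obs[c] if sel(o[0])]
        for zf in (0,1):
            f=least_squares(lambda p:res(np.r_[p[:3],p[3]*zf]).ravel(),[.58,-.03,0,0]); q=f.x*np.r_[1,1,1,zf]; print(name,zf,np.round(q,4),'cost',f.cost, np.round(W(q,[(-84,-77+18,55)]),4))
        obs.update(full)
E
python3 fit2.py | sed -n '/---/,$p'
python3 - <<'E'
from fit2 import *
for c in('scene','top'):
  im=cv2.imread(f'pics/{c}0.png'); o=off[c]; 
  h,w=(170,200) if c=='scene' else (150,240)
  cr=cv2.resize(im[o[1]:o[1]+h,o[0]:o[0]+w],None,fx=3.3,fy=3.3,interpolation=cv2.INTER_CUBIC)
  p=np.r_[np.load('pose.npy')]
  for q,col in((p,(0,255,0)),):
    def L(a,b):
      u=(proj(c,W(q,[a,b]))-o+.5)*3.3-.5; cv2.line(cr,*[tuple(int(round(x)) for x in t) for t in u],col,1)
    for R,z in(((-50,-135,50,115),79),((-102,-130,-52,-1),55),((-61.5,-14,-51.5,-6),63),((-103,-59,-55,-47),88),((-50,-135,50,115),0)):
      x0,y0,x1,y1=R
      for a,b in(((x0,y0),(x1,y0)),((x1,y0),(x1,y1)),((x1,y1),(x0,y1)),((x0,y1),(x0,y0))): L((*a,z),(*b,z))
  cv2.imwrite(f'pics/{c}_ov.png',cr)
E
```

```text
---
low 0 [ 0.5907 -0.0366 -0.1596  0.    ] cost 3.5698458961573927 [[ 0.4984 -0.0815  0.055 ]]
low 1 [ 0.5917 -0.038  -0.1622 -0.0042] cost 1.219655261083665 [[ 0.4993 -0.0826  0.0508]]
high 0 [ 0.5883 -0.0352 -0.1588  0.    ] cost 19.99623809716779 [[ 0.496  -0.0802  0.055 ]]
high 1 [ 0.5909 -0.0368 -0.1615 -0.0085] cost 9.017115776644332 [[ 0.4985 -0.0815  0.0465]]
```

View pics/scene_ov.png

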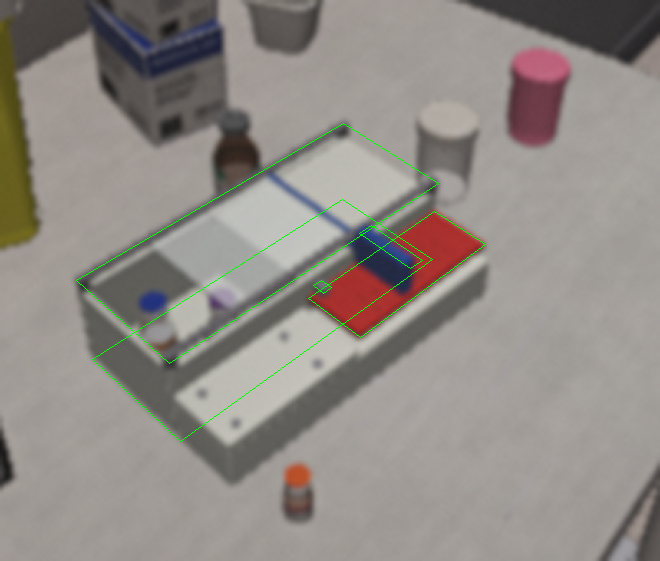

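View pics/top_ov.png

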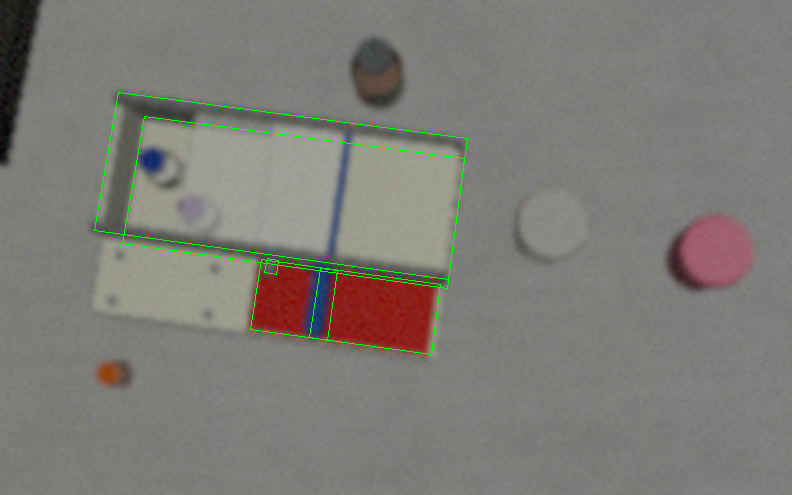

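```bash
cat > go.py <<'E'
from h import *
from scipy.spatial.transform import Rotation as Ro
from fit2 import W
P=np.array([0.5912,-0.037,-0.160,0.])
def st():
    s=observe(); return s, Ro.from_euler('xyz',s['tool_rot']).as_matrix()
def own(x):
    c,s=np.cos(P[2]),np.sin(P[2]); d=np.array(x)-[P[0],P[1],0]; return 1000*np.array([c*d[0]+s*d[1],-s*d[0]+c*d[1],d[2]])
def to(o,ang=None):
    s,R=st(); t=W(P,[o])[0]; 
    print('clock',s['clock'],'own now',own(s['position']).round(1),'F own',own(s['force']+np.r_[P[:2],0])/1000,'w',s['grip_width'],'q',s['qpos'].round(2))
    print('tool shift mm',(R.T@(t-s['position'])*1000).round(1)); 
    c,sn=np.cos(P[2]),np.sin(P[2]); T=np.array([[c,-sn,0],[sn,c,0],[0,0,1]])
    print('R own\n',(T.T@R).round(3))
    # turns to bring jaw y along own +-x or +-y, pointing down
    for n,y in(('+x',T[:,0]),('-x',-T[:,0]),('+y',T[:,1]),('-y',-T[:,1])):
        X=np.array([0,0,-1.]); D=np.c_[X,y,np.cross(X,y)]; print(n,Ro.from_matrix(R.T@D).as_rotvec().round(3))
E
python3 -c "
from go import *
to((-83,-95,90+11))"
```

```text
clock 0.9 own now [-311.1 -617.2  242.3] F own [-0.02329597  0.82645613  0.25570791] w 0.08536693432250361 q [ 1.2   0.52 -0.04  1.6   0.02  1.02 -0.11]
tool shift mm [ 141.3 -365.9 -436.8]
R own
 [[ 0.     0.446 -0.895]
 [ 0.    -0.895 -0.446]
 [-1.     0.    -0.   ]]
+x [-1.109 -0.    -0.   ]
-x [ 2.033 -0.     0.   ]
+y [-2.68  0.   -0.  ]
-y [ 0.462 -0.    -0.   ]
```

>>> jog_arm(commands=[[0,-28,-33,0,0,0],[0,-28,-33,0,0,0],[0,-28,-33,0,0,0],[0,-28,-33,0,0,0],[0,-28,-33,0,0,0],[0,-28,-33,0,0,0],[0,-28,-33,0,0,0],[0,-28,-33,0,0,0],[0,-28,-33,0,0,0],[0,-28,-33,0,0,0],[0,-28,-33,0,0,0],[0,-28,-33,0,0,0],[0,0,0,0.1,0,0],[0,0,0,0.1,0,0],[0,0,0,0.1,0,0],[0,0,0,0.1,0,0]], gripper=255, newtons=30)

```text
clock: 2.5
position: [0.4748, -0.1401, 0.2426]
tool_rot: [2.703, 1.566, -0.549]
force: [-0.1, -0.5, 0.5]
grip_width: -0.0
```

```bash
python3 -c "
from go import *
to((-83,-100,90+11))"
```

```text
clock 2.5 own now [ -98.5 -120.3  242.6] F own [-0.05815971 -0.53207537  0.47446638] w -1.8454393340161284e-05 q [ 0.29  0.32 -0.15  1.93  0.06  0.89 -1.58]
tool shift mm [141.6 -19.8 -15.8]
R own
 [[ 0.005  0.049 -0.999]
 [-0.002 -0.999 -0.049]
 [-1.     0.002 -0.005]]
+x [-1.521 -0.002 -0.005]
-x [ 1.62  -0.005  0.002]
+y [-3.092e+00  3.000e-03 -7.000e-03]
-y [ 0.049 -0.005 -0.002]
```

>>> jog_arm(commands=[[0,-12,-8,0.05,0,0],[0,-12,-8,0,0,0],[45,0,0,0,0,0],[45,0,0,0,0,0],[45,0,0,0,0,0],[0,0,0,0,0,0]])

```text
clock: 3.1
position: [0.4978, -0.118, 0.106]
tool_rot: [2.99, 1.559, -0.318]
force: [-0.7, 0.1, 1.6]
grip_width: 0.0002
```

Run:
```python
from go import *
to((-83,-95,55+11))
for c in('scene','top'):
    im=grab_frame(c); save(im,c+'1'); o={'scene':(200,150),'top':(180,170)}[c]
    save(cv2.resize(im[o[1]:o[1]+110,o[0]:o[0]+130],None,fx=5,fy=5,interpolation=cv2.INTER_CUBIC),c+'1c')
```

```text
clock 3.1 own now [-79.3 -94.8 106. ] F own [-0.74354991 -0.0035248   1.57192195] w 0.00018761597984628557 q [ 0.21  0.54 -0.12  2.01  0.12  0.58 -1.74]
tool shift mm [39.9  0.1  4.1]
R own
 [[ 0.011 -0.007 -1.   ]
 [-0.002 -1.     0.007]
 [-1.     0.002 -0.011]]
+x [-1.578 -0.008 -0.01 ]
-x [ 1.564 -0.01   0.008]
+y [ 3.134e+00 -3.000e-03  1.800e-02]
-y [-0.007 -0.011 -0.002]
```

View pics/scene1c.png

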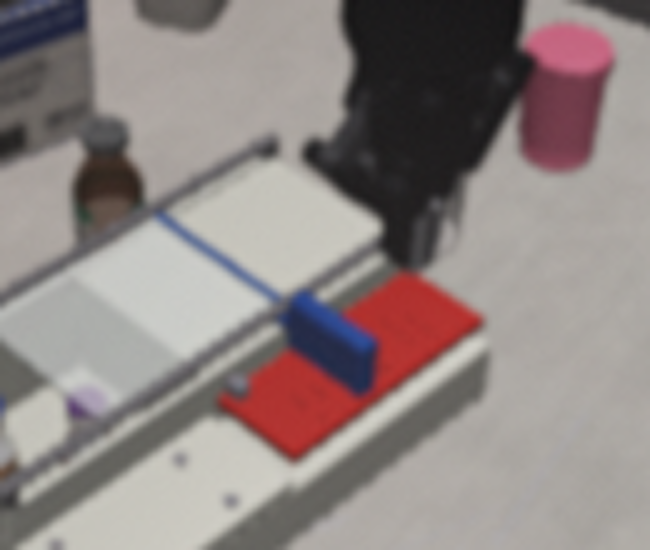

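View pics/top1c.png

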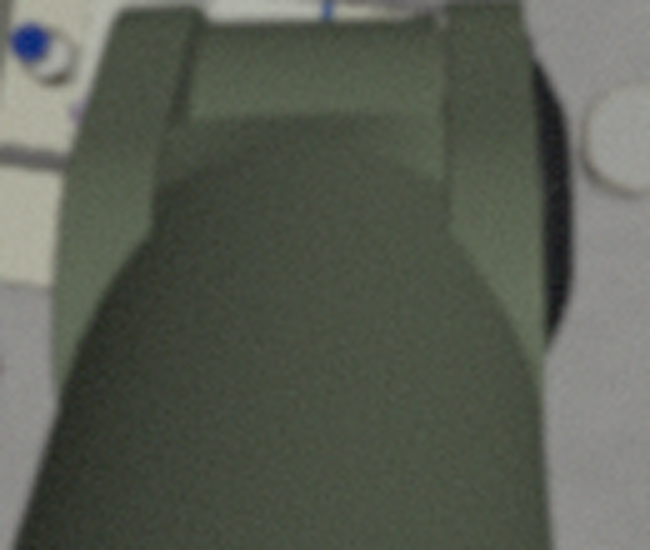

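Run:
```python
from go import *
s,R=st()
for d in [(11,-14,0),(11,14,0),(11,14,11),(11,-14,11),(11,0,-11),(0,0,0)]:
    print(d,((proj('scene',s['position']+R@np.array(d)/1000)-[200,150]+.5)*5-.5).round(0))
```

```text
(11, -14, 0) [[382. 262.]]
(11, 14, 0) [[424. 235.]]
(11, 14, 11) [[441. 246.]]
(11, -14, 11) [[400. 275.]]
(11, 0, -11) [[385. 237.]]
(0, 0, 0) [[405. 230.]]
```

>>> jog_arm(commands=[[18,0,2,0,-0.006,0],[18,0,2,0,-0.005,0],[0,0,0,0,0,0]])

```text
clock: 3.5
position: [0.5014, -0.1192, 0.0819]
tool_rot: [3.021, 1.553, -0.29]
force: [-0.1, 0.2, 0.3]
grip_width: -0.0001
```

>>> jog_arm(commands=[[3,0,0,0,0,0],[2,0,0,0,0,0]])

```text
clock: 3.7
position: [0.5037, -0.1198, 0.081]
tool_rot: [3.044, 1.548, -0.267]
force: [-0.9, 0.9, 0.3]
grip_width: -0.0001
```

>>> jog_arm(commands=[[2,0,0,0,0,0],[2,0,0,0,0,0]])

```text
clock: 3.9
position: [0.5049, -0.1201, 0.0788]
tool_rot: [3.053, 1.544, -0.258]
force: [0.0, 0.2, 0.3]
grip_width: -0.0002
```

```bash
python3 -c "
from go import *
to((-83,-95,48+11))"
```

```text
clock 3.9 own now [-72.  -95.8  78.8] F own [0.00355637 0.20753587 0.33158995] w -0.0002188733373417639 q [ 0.2   0.59 -0.11  2.02  0.14  0.51 -1.75]
tool shift mm [19.5 -0.7 11.6]
R own
 [[ 0.026 -0.009 -1.   ]
 [-0.003 -1.     0.009]
 [-1.     0.002 -0.026]]
+x [-1.58  -0.019 -0.023]
-x [ 1.561 -0.023  0.019]
+y [ 3.132 -0.004  0.041]
-y [-0.009 -0.026 -0.002]
```

>>> jog_arm(commands=[[5,0,8,0,-0.03,0],[5,0,4,0,-0.015,0],[4,0,2,0,-0.01,0]])

```text
clock: 4.2
position: [0.4904, -0.1176, 0.0643]
tool_rot: [0.071, 1.539, 3.043]
force: [2.5, -0.4, 3.3]
grip_width: 0.0002
```

```bash
python3 -c "
from go import *
to((-83,-95,55+11))"
```

```text
clock 4.2 own now [-86.6 -95.7  64.3] F own [ 2.56061718 -0.0104836   3.26657263] w 0.0002077453034190512 q [ 0.2   0.62 -0.12  2.01  0.13  0.54 -1.75]
tool shift mm [-1.8 -0.7 -3.6]
R own
 [[-0.032 -0.009 -0.999]
 [-0.002 -1.     0.01 ]
 [-0.999  0.002  0.032]]
+x [-1.58   0.027  0.023]
-x [ 1.561  0.023 -0.027]
+y [ 3.132e+00 -3.000e-03 -5.000e-02]
-y [-0.01   0.032 -0.002]
```

>>> jog_arm(commands=[[2,0,-3,0,0.02,0],[3,0,-1,0,0.01,0]])

```text
clock: 4.4
position: [0.4934, -0.1183, 0.0581]
tool_rot: [0.622, 1.567, -2.689]
force: [-4.9, 2.7, 6.6]
grip_width: -0.0
```

```bash
python3 -c "
from go import *
to((-83,-95,48+11))"
```

```text
clock 4.4 own now [-83.6 -95.8  58.1] F own [-5.30207457  1.92591907  6.57731842] w -1.6430413437943596e-05 q [ 0.2   0.63 -0.11  2.03  0.14  0.49 -1.75]
tool shift mm [-0.9 -0.8 -0.6]
R own
 [[-0.003 -0.01  -1.   ]
 [-0.002 -1.     0.01 ]
 [-1.     0.002  0.003]]
+x [-1.581e+00  4.000e-03  1.000e-03]
-x [ 1.561e+00  1.000e-03 -4.000e-03]
+y [ 3.132 -0.004 -0.005]
-y [-0.01   0.003 -0.002]
```

>>> jog_arm(commands=[[1,-5,0,0,0,0],[1,-5,0,0,0,0],[1,-5,0,0,0,0]])

```text
clock: 4.7
position: [0.4949, -0.1102, 0.0559]
tool_rot: [1.54, 1.561, -1.777]
force: [-11.8, -27.3, 38.7]
grip_width: -0.0
```

```bash
python3 -c "
from go import *
to((-83,-70,46+11))"
```

```text
clock 4.7 own now [-83.4 -87.6  55.9] F own [ -7.28031303 -28.81424533  38.67107736] w -2.2404811552566784e-05 q [ 0.17  0.63 -0.1   2.04  0.14  0.48 -1.78]
tool shift mm [ -1.2 -17.6  -0.1]
R own
 [[-0.    -0.016 -1.   ]
 [-0.01  -1.     0.016]
 [-1.     0.01   0.   ]]
+x [-1.587  0.008 -0.007]
-x [ 1.555 -0.007 -0.008]
+y [ 3.126e+00 -1.500e-02 -1.000e-03]
-y [-0.016  0.    -0.01 ]
```

>>> jog_arm(commands=[[-1,-3,0,0,0,0.005]])

```text
clock: 4.8
position: [0.4954, -0.1097, 0.0575]
tool_rot: [1.661, 1.554, -1.66]
force: [-1.4, -5.0, 6.8]
grip_width: 0.0003
```

```bash
python3 -c "
from go import *
to((-83,-70,46.5+11))"
```

```text
clock 4.8 own now [-83.  -87.   57.5] F own [-0.56132845 -5.19617386  6.7780244 ] w 0.0003385987938818361 q [ 0.15  0.63 -0.09  2.04  0.15  0.48 -1.79]
tool shift mm [ -0.3 -17.    0.3]
R own
 [[ 0.001 -0.019 -1.   ]
 [-0.017 -1.     0.018]
 [-1.     0.017 -0.002]]
+x [-1.589  0.012 -0.015]
-x [ 1.552 -0.015 -0.012]
+y [ 3.123e+00 -2.700e-02  2.000e-03]
-y [-0.019 -0.001 -0.017]
```

>>> jog_arm(commands=[[-0.3,-6,0,-0.01,0,-0.01],[0,-6,0,-0.01,0,-0.01]])

```text
clock: 5.0
position: [0.4979, -0.0997, 0.0582]
tool_rot: [-2.993, 1.566, -0.012]
force: [-0.9, -4.0, 7.6]
grip_width: -0.0001
```

```bash
python3 -c "
from go import *
to((-83,-70,46.5+11))"
```

```text
clock 5.0 own now [-82.1 -76.8  58.2] F own [-0.22012472 -4.1315279   7.62021075] w -8.865960533590355e-05 q [ 0.16  0.63 -0.11  2.04  0.14  0.48 -1.78]
tool shift mm [ 0.7 -6.8  0.9]
R own
 [[ 0.005 -0.    -1.   ]
 [ 0.001 -1.     0.   ]
 [-1.    -0.001 -0.005]]
+x [-1.571 -0.004 -0.003]
-x [ 1.571 -0.003  0.004]
+y [3.142e+00 1.000e-03 7.000e-03]
-y [-0.    -0.005  0.001]
```

>>> jog_arm(commands=[[0.3,-6,0.7,0,-0.002,0],[0.3,-6,0.7,0,-0.002,0]])

```text
clock: 5.2
position: [0.4992, -0.0894, 0.0579]
tool_rot: [3.035, 1.566, -0.269]
force: [0.8, -7.3, 9.6]
grip_width: 0.0
```

Run:
```python
from go import *
to((-83,-16,47+11))
im=grab_frame('scene'); save(cv2.resize(im[150:260,200:330],None,fx=5,fy=5,interpolation=cv2.INTER_CUBIC),'scene2c')
```

```text
clock 5.2 own now [-82.5 -66.4  57.9] F own [ 1.90992457 -7.11538759  9.56822581] w 4.916432575085448e-05 q [ 0.14  0.63 -0.11  2.04  0.14  0.48 -1.8 ]
tool shift mm [ -0.1 -50.4   0.6]
R own
 [[ 0.004 -0.002 -1.   ]
 [-0.    -1.     0.002]
 [-1.     0.    -0.004]]
+x [-1.573 -0.003 -0.004]
-x [ 1.569 -0.004  0.003]
+y [ 3.139e+00 -1.000e-03  7.000e-03]
-y [-0.002 -0.004 -0.   ]
```

View pics/scene2c.png

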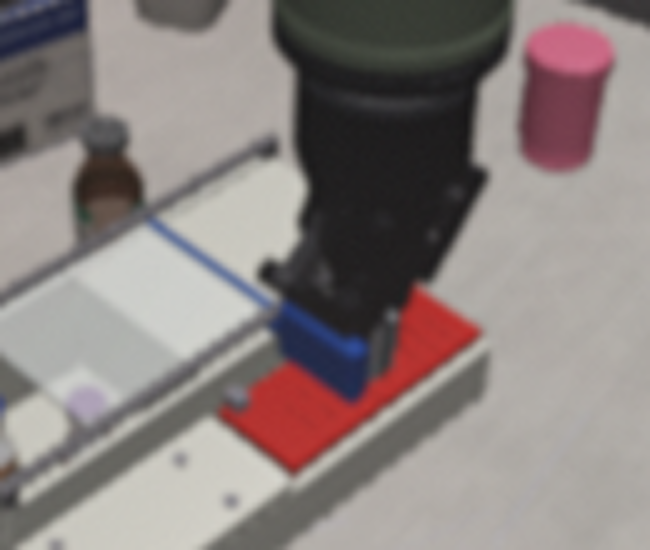

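The picture shows the fingertip behind the tab at crop pixel (370,350), which has begun to slide it. The plate is down, with its tooth at (235,395).

>>> jog_arm(commands=[[0,-6,0.7,0,-0.002,0],[0,-6,0.7,0,-0.002,0],[0,-6,0.7,0,-0.002,0]])

```text
clock: 5.55
position: [0.5013, -0.0732, 0.0585]
tool_rot: [2.537, 1.566, -0.769]
force: [0.1, -6.0, 7.5]
grip_width: 0.0001
```

```bash
python3 -c "
from go import *
to((-83,-16,47+11))"
```

```text
clock 5.55 own now [-82.9 -50.1  58.5] F own [ 1.06222509 -5.93061154  7.53980163] w 6.640653831669608e-05 q [ 0.1   0.62 -0.1   2.04  0.13  0.48 -1.83]
tool shift mm [  0.4 -34.1   0.2]
R own
 [[ 0.004 -0.005 -1.   ]
 [-0.003 -1.     0.005]
 [-1.     0.003 -0.004]]
+x [-1.576e+00 -1.000e-03 -5.000e-03]
-x [ 1.566e+00 -5.000e-03  1.000e-03]
+y [ 3.137 -0.004  0.006]
-y [-0.005 -0.004 -0.003]
```

>>> jog_arm(commands=[[0.4,-6,0.7,-0.002,-0.002,-0.002],[0.2,-6,0.7,-0.002,-0.002,-0.002],[0.2,-6,0.7,0,-0.002,0]])

```text
clock: 5.85
position: [0.5038, -0.0574, 0.0583]
tool_rot: [2.97, 1.567, -0.335]
force: [0.7, -5.8, 7.5]
grip_width: -0.0002
```

Run:
```python
from go import *
to((-83,-16,47+11))
im=grab_frame('scene'); save(cv2.resize(im[150:260,200:330],None,fx=5,fy=5,interpolation=cv2.INTER_CUBIC),'scene3c')
```

```text
clock 5.85 own now [-83.  -34.1  58.3] F own [ 1.60424549 -5.63587082  7.50023194] w -0.00016152619632575586 q [ 0.07  0.63 -0.1   2.04  0.13  0.48 -1.86]
tool shift mm [  0.3 -18.1   0.1]
R own
 [[ 0.004 -0.003 -1.   ]
 [-0.001 -1.     0.003]
 [-1.     0.001 -0.004]]
+x [-1.574 -0.003 -0.004]
-x [ 1.567 -0.004  0.003]
+y [ 3.138e+00 -1.000e-03  6.000e-03]
-y [-0.003 -0.004 -0.001]
```

View pics/scene3c.png

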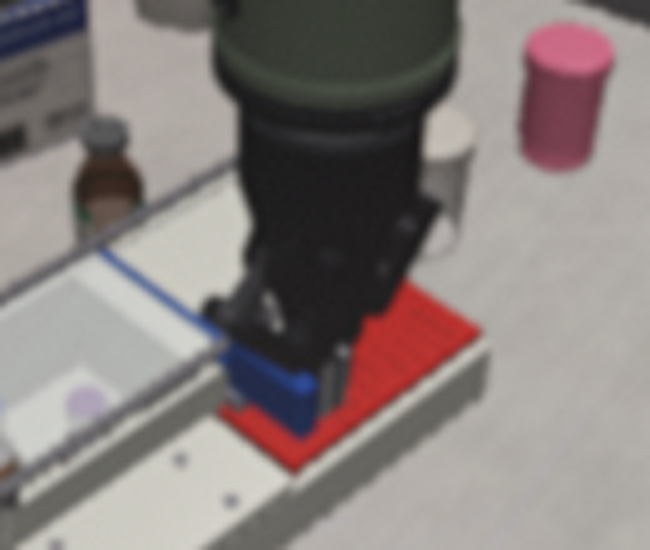

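The tab has slid to about crop pixel (270,390), just short of the tooth, and the finger is still squarely behind it.

>>> jog_arm(commands=[[0.5,-6,0.7,-0.002,-0.002,0],[0.3,-6,0.7,-0.002,-0.002,0]])

```text
clock: 6.1
position: [0.5058, -0.0463, 0.0581]
tool_rot: [2.765, 1.566, -0.538]
force: [0.3, -6.3, 11.1]
grip_width: 0.0002
```

```bash
python3 -c "
from go import *
to((-83,-16,47+11))"
```

```text
clock 6.1 own now [-82.8 -22.8  58.1] F own [ 1.27630673 -6.13284017 11.14889893] w 0.00022269974096555777 q [ 0.04  0.63 -0.1   2.04  0.13  0.48 -1.88]
tool shift mm [ 0.1 -6.8  0.2]
R own
 [[ 0.004 -0.001 -1.   ]
 [-0.002 -1.     0.001]
 [-1.     0.002 -0.004]]
+x [-1.572 -0.002 -0.005]
-x [ 1.57  -0.005  0.002]
+y [ 3.141e+00 -3.000e-03  7.000e-03]
-y [-0.001 -0.004 -0.002]
```

Past the tooth with the plate at its bottom stop. I'll push on until it meets the end stop.

>>> jog_arm(commands=[[0,-4,0.5,0,-0.002,0],[0,-4,0.5,0,-0.002,0]])

```text
clock: 6.3
position: [0.5067, -0.0402, 0.0585]
tool_rot: [2.305, 1.566, -0.999]
force: [-4.0, -22.5, 13.7]
grip_width: -0.0001
```

```bash
python3 -c "
from go import *
to((-83,-16,47+11))"
```

```text
clock 6.3 own now [-82.9 -16.7  58.5] F own [ -0.33120416 -22.80609343  13.67878872] w -7.442040603095168e-05 q [ 0.03  0.63 -0.09  2.03  0.13  0.48 -1.89]
tool shift mm [ 0.5 -0.7  0.1]
R own
 [[ 0.004 -0.003 -1.   ]
 [-0.004 -1.     0.003]
 [-1.     0.004 -0.004]]
+x [-1.574  0.    -0.006]
-x [ 1.568 -0.006 -0.   ]
+y [ 3.139 -0.006  0.006]
-y [-0.003 -0.004 -0.004]
```

Run:
```python
from go import *
im=grab_frame('scene'); save(cv2.resize(im[150:260,200:330],None,fx=5,fy=5,interpolation=cv2.INTER_CUBIC),'scene4c')
print(observe()['force'])
for lid in(65,70,75): print(lid,((proj('scene',W(P,[(-103,-65+lid,88),(-103,-77+lid,88)]))-[200,150]+.5)*5-.5).round(0).tolist())
```

```text
[ -2.38613343 -11.61733454  13.21777234]
65 [[297.0, 401.0], [317.0, 387.0]]
70 [[289.0, 407.0], [309.0, 393.0]]
75 [[280.0, 413.0], [300.0, 399.0]]
```

View pics/scene4c.png

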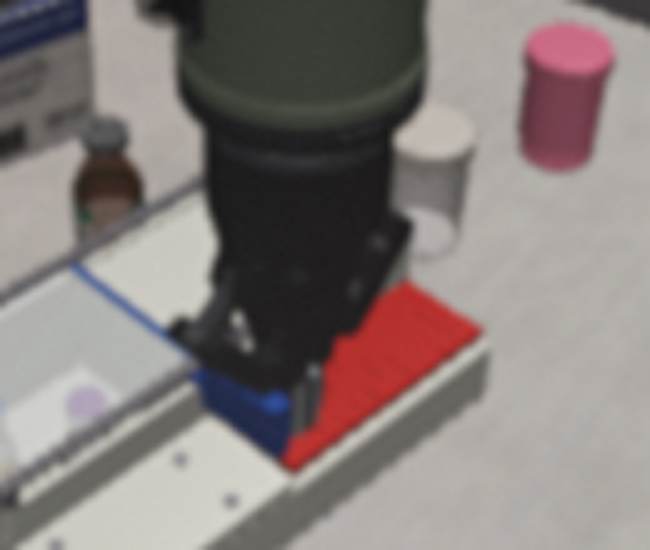

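The near corner of the tab is at about crop pixel (285,408), which matches a lid position of 0.072 to 0.075. I'll give one more push while the plate is held down, then lift straight up.

>>> jog_arm(commands=[[0,-3,0.3,0,0,0]])

```text
clock: 6.45
position: [0.5067, -0.04, 0.0588]
tool_rot: [2.137, 1.563, -1.17]
force: [-4.1, -23.8, 13.3]
grip_width: -0.0001
```

```bash
python3 -c "
from go import *
to((-83,-16,47+11))"
```

```text
clock 6.45 own now [-83.  -16.4  58.8] F own [ -0.20576539 -24.19049773  13.26511058] w -0.0001352227092244512 q [ 0.02  0.63 -0.09  2.04  0.13  0.48 -1.9 ]
tool shift mm [ 0.8 -0.4  0. ]
R own
 [[ 0.004 -0.006 -1.   ]
 [-0.007 -1.     0.005]
 [-1.     0.007 -0.004]]
+x [-1.576  0.002 -0.009]
-x [ 1.565 -0.009 -0.002]
+y [ 3.136 -0.011  0.007]
-y [-0.005 -0.004 -0.007]
```

>>> jog_arm(commands=[[-5,-0.5,0,0,0,0],[-6,0,0.5,0,0,0],[-8,1,0.5,0,0,0],[-15,2,1,0,0,0],[-30,0,1,0,0,0],[-40,0,0,0,0,0],[-40,0,0,0,0,0]])

```text
clock: 7.15
position: [0.4996, -0.0411, 0.204]
tool_rot: [1.475, 1.562, -1.831]
force: [-0.1, 0.3, -0.6]
grip_width: -0.0003
```

>>> jog_arm(commands=[[0,40,0,0,0,0],[0,40,0,0,0,0],[0,40,0,0,0,0],[0,40,0,0,0,0],[0,40,0,0,0,0],[0,40,0,0,0,0],[0,40,0,0,0,0],[0,0,0,0,0,0]])

```text
clock: 7.95
position: [0.4546, -0.3263, 0.2151]
tool_rot: [2.654, 1.554, -0.646]
force: [-0.5, 0.3, 1.2]
grip_width: -0.0
```

Run:
```python
from go import *
to((-83,-16,47+11))
im=grab_frame('scene'); save(cv2.resize(im[150:310,150:350],None,fx=4,fy=3.75,interpolation=cv2.INTER_CUBIC),'scene5c')
im=grab_frame('top'); save(cv2.resize(im[130:280,140:380],None,fx=3.3,fy=3.3,interpolation=cv2.INTER_CUBIC),'top5c')
for n in('tab_back','tooth_top','press_lane'):
    u=nets.pinpoint('scene',n);v=nets.pinpoint('top',n)
    print(n,u[:1],v[:1]); 
    if u and v: print(own(tri(u[0]['location'],v[0]['location'])))
```

```text
clock 7.95 own now [ -88.8 -307.4  215.1] F own [-0.58367168  0.20716414  1.19837853] w -1.5786314102545264e-05 q [ 0.55  0.44 -0.05  1.82  0.03  0.87 -1.24]
tool shift mm [ 154.9 -292.5   -3.9]
R own
 [[ 0.014  0.001 -1.   ]
 [-0.008 -1.    -0.001]
 [-1.     0.008 -0.014]]
+x [-1.569 -0.005 -0.017]
-x [ 1.572 -0.017  0.005]
+y [-3.14   0.012 -0.023]
-y [ 0.001 -0.014 -0.008]
tab_back [{'location': [254.8, 232.6], 'p': 0.58}] [{'location': [214.3, 221.1], 'p': 0.8}]
[-86.32060825  -0.41688113  67.27048507]
tooth_top [{'location': [246.5, 225.9], 'p': 0.67}] [{'location': [223.6, 210.6], 'p': 0.98}]
[-54.34716054 -12.88347174  54.37409045]
press_lane [{'location': [249.5, 225.6], 'p': 0.67}] [{'location': [244.3, 225.4], 'p': 0.66}]
[-62.5025323  -48.12987237  32.53749974]
```

View pics/scene5c.png

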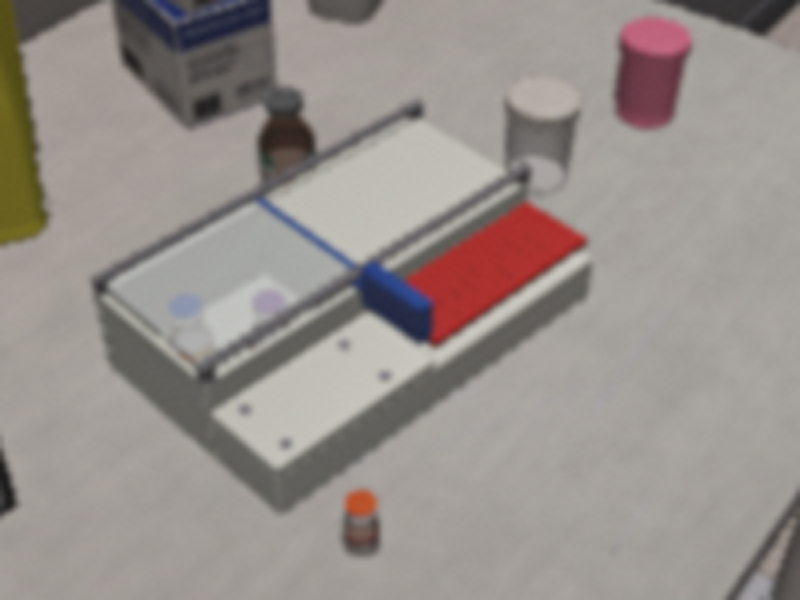

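View pics/top5c.png

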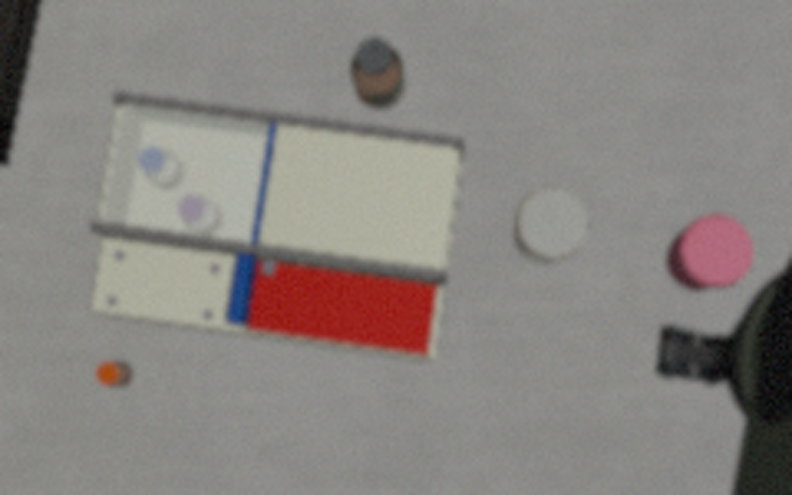

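The top view shows the tab at the shut end (240,288), with the tooth visible behind it at (268,267). The plate's outer corner in the scene view is back at its unpressed height, and the vials, pot, ampoule and brown vial have not moved.

```bash
python3 -c "
from go import *
print(bot.job_done())"
```

```text
the job is handed in; nothing more can be done
None
```

The medicine tray is shut and locked, and I handed the job in at about 8 s with the arm clear of everything. I closed the gripper and pressed the red plate down with the fingertips. Holding it down, I pushed the blue tab's rear face along to the end stop and then lifted straight up.

**Lid shut:** The push rose from about 6 N to 24 N against the end stop, with the finger where it should be for a fully shut lid. After release, the tab's rear face measured at own y about -0.4 mm, against -2 expected.

**Catch up:** In the top picture the tooth shows behind the tab. In the scene picture the plate's outer corner is back at its unpressed height.

**Surroundings:** The vials, pot, ampoule and brown vial look unmoved.

**Checks that disagreed:**
- After release, the networks put the tooth top at about 54 mm high and the press lane at about 33 mm, too low against 63 and 55. The lane point was poorly matched between the two views, so I relied on the pictures instead.
- The tray fit came out 4 to 8 mm low in height.
- For a moment the fingertip pressed the plate's bottom stop with about 39 N downward (about 49 N in all). I eased it straight off. The stated 40 N limit is for the arm and the gripper's body, and this was the fingertips.

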